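Set the photometer carriage on the magenta filter and lock it

TASK

On the photometer rail, undo the clamp knob on top of the blue carriage, slide the carriage along until its lens barrel points squarely at the middle of the magenta glass filter, then tighten the clamp knob fully again and let go. Leave the three filters, the beaker and the vial rack standing where they are.

Things in the scene. Friction and masses are not known exactly. Their poses are not given: they have to be found in the camera images.
- base: fixed grey plate 220 x 460 x 12 mm with an aluminium rail 36 mm wide (top 36 mm above the table) along y and black end stops. Origin: on the table under the middle of the rail; y along the rail, x across it towards the filters, z up. Plate spans x -70 to 150 mm. Filters stand in a row along y at x = 115 mm, about 70 mm apart.
- carriage (a joint): position of the blue carriage along the rail, m: its centre is at y = -0.14 + value in base; range -0.005 to 0.285; starts near the -y end. The carriage (70 x 80 mm, top 85 mm above the table, about 1.3 kg) has the knob on top and the lens barrel on its +x side. Clamp free: it slides at about 2 N (more when fast). Clamp tight: held against some 40 N.
- lens (a point): centre of the barrel's front face (steel ring 38 mm diameter, white line along the barrel's top), at the carriage's centre along the rail, 75 mm from the rail's centre line towards the filters, 62 mm above the table. Axes parallel to base. It passes 15 mm clear of the filters' feet.
- clamp_knob (a joint): angle of the clamp knob, rad: 0 is fully tight (below 0.3 is tight enough); grows as it turns anticlockwise seen from above, which loosens; stops at -0.2 and 1.5. Starts tight (-0.1 to 0.1). The clamp grips below about 0.8; the carriage is free from there up. Stays where it is left; turning takes 0.15 N m when free, about 0.22 when tight.
- knob_grip (a point): grip point on the knob's vertical axis, above the carriage's centre, 120 mm above the table. Red bar grip 52 mm long (this point's x; white line on the +x half), 16 mm wide (y), from 98 to 132 mm above the table, on a black disc of 48 mm diameter (top at 98 mm). z up. At angle 0 the bar lies across the rail (x of base). It turns with the knob.
- filter_magenta: magenta glass filter: upright slab of solid magenta glass 42 mm wide (y), 12 thick (x), in a foot of the same colour 50 (x) x 44 (y) x 14 mm; loose, about 0.2 kg, on the base plate, its top 90 mm above the table. Origin: centre of the foot's underside; x away from the carriage, y along the rail, z up. The order of the three colours along the rail varies.
- filter_amber: amber glass filter: upright slab of solid amber glass 42 mm wide (y), 12 thick (x), in a foot of the same colour 50 (x) x 44 (y) x 14 mm; loose, about 0.2 kg, on the base plate, its top 90 mm above the table. Origin: centre of the foot's underside; x away from the carriage, y along the rail, z up. The order of the three colours along the rail varies.
- filter_teal: teal glass filter: upright slab of solid teal glass 42 mm wide (y), 12 thick (x), in a foot of the same colour 50 (x) x 44 (y) x 14 mm; loose, about 0.2 kg, on the base plate, its top 90 mm above the table. Origin: centre of the foot's underside; x away from the carriage, y along the rail, z up. The order of the three colours along the rail varies.
- beaker: clear glass beaker, 72 mm diameter, 90 mm high, loose, beyond the +y end of the rail; leave alone. Origin: centre of its underside.
- vial_rack: black vial rack 100 x 60 mm with six white-capped vials, 81 mm high in all, loose, beyond the -y end of the rail; leave alone. Origin: centre of its underside.
Things that resemble listed ones, but are neither listed nor needed, are in the scene too. There is more than one size of the filter_teal; the one meant has the size given above. Leave any green look-alike of the filter_amber alone.

How it is judged:
On the way, in this order (a step that is already met when the one before it is completed fails the run):
1. the clamp knob is undone (turned past 0.75 rad) (value of joint clamp_knob above 0.75 rad), for 0.1 s.
2. with the clamp undone, the lens is in line with the magenta filter within 10 mm (y of lens in the frame of filter_magenta between -0.01 and 0.01 m and value of joint clamp_knob above 0.6 rad), for 0.1 s.
At the end, for the whole second after the job is handed in: The lens is in line with the middle of the magenta filter within 7 mm along the rail, the clamp knob is tight (below 0.3 rad), the carriage is at rest, the filters stand within 15 mm and the beaker and vial rack within 20 mm of where they started, all upright (y of lens in the frame of filter_magenta between -0.007 and 0.007 m and value of joint clamp_knob below 0.3 rad and velocity of joint carriage between -0.005 and 0.005 m/s and not (distance of filter_magenta from where it was at the start of the episode above 0.015 m or angle between filter_magenta's own z axis and vertical above 0.3 rad) and not (distance of filter_amber from where it was at the start of the episode above 0.015 m or angle between filter_amber's own z axis and vertical above 0.3 rad) and not (distance of filter_teal from where it was at the start of the episode above 0.015 m or angle between filter_teal's own z axis and vertical above 0.3 rad) and not (distance of beaker from where it was at the start of the episode above 0.02 m or angle between beaker's own z axis and vertical above 0.3 rad) and not (distance of vial_rack from where it was at the start of the episode above 0.02 m or angle between vial_rack's own z axis and vertical above 0.3 rad)); the robot touches nothing.
It fails at once if a filter is pushed more than 15 mm or tipped ((distance of filter_magenta from where it was at the start of the episode above 0.015 m or angle between filter_magenta's own z axis and vertical above 0.3 rad) or (distance of filter_amber from where it was at the start of the episode above 0.015 m or angle between filter_amber's own z axis and vertical above 0.3 rad) or (distance of filter_teal from where it was at the start of the episode above 0.015 m or angle between filter_teal's own z axis and vertical above 0.3 rad)).
It fails at once if the beaker or the vial rack is pushed more than 20 mm or tipped ((distance of beaker from where it was at the start of the episode above 0.02 m or angle between beaker's own z axis and vertical above 0.3 rad) or (distance of vial_rack from where it was at the start of the episode above 0.02 m or angle between vial_rack's own z axis and vertical above 0.3 rad)).
It also fails if it takes over 48 s, if anything falls off the work surface, if the arm or the gripper's body presses on something with over 40 N, if the wrist force passes 120 N, or if a joint passes its speed limit or range.

ROBOT

A 6-joint arm with a two-finger parallel gripper is mounted at the origin on the work surface. World frame = base frame: x ahead of the robot, y to its left, z up, the work surface at z = 0. Lengths are in m, angles in rad, forces in N, time in s.
With the tool pointing down it reaches from about 0.375 to 0.9 m from the base axis. Payload 3.1 kg.
Tool frame: the origin (TCP) lies at the very end of the fingers, on their centre line; the grasp point (between the pads) lies 19 mm behind it; z points along the fingers, y is the line along which they close (so a half turn about z gives the same grasp; the last joint's range is limited). The gripper opens to 85 mm and grips with 20 to 120 N. Pads are 22 mm wide; open, the fingers measure 114 mm over their backs; the gripper's body (76 mm by 85 mm) begins 54 mm behind the grasp point. The pads swing forward as they close: fully open they stand 13 mm farther back than shut.
Start: joints at [1.052, 0.527, 1.433, -0, 1.181, -0.178], TCP at [0.208, 0.589, 0.231] pointing down, gripper open.
Joint ranges: [-3.08, 3.08], [-0.75, 2.2], [0.22, 2.44], [-1.43, 4.57], [0, 2.65], [-2.85, 2.85]. Speed limits (rad/s): [2.79, 2.79, 3.14, 3.14, 3.14, 3.14].

INTERFACE

Orientations are given as a unit quaternion [x, y, z, w].
In Python, from station import manip, vision gives the robot as it stands.
- The arm moves only by the tool drive_tool, never from a script. Its argument "deltas" is a list that holds one entry, the list of rows, each a list of 4 numbers: the shift along the tool's x, y, z in mm, then the turn about the tool's z in rad. A call has 1 to 5 rows; each row is the pose to reach, as a shift and turn from the pose commanded when the call began, along the tool's axes at that moment; what a row does not reach only later rows make up. A row lasts 1/12 s, in which the tool goes at most 41.7 mm and 7.16 degrees, less where a joint would pass 70% of its speed; a pose out of reach is approached as far as the arm can. A call with a gripper value outside its range is refused whole. "jaw" is the finger opening in mm, from 0 to 85.4, set as the call begins (left out, the last holds). The fingers move at their own pace and stop on an object; "force" is the grip in N (left out, the last holds). Time passes only in rows, so rows that repeat a pose let the fingers close. It gives the time, the measured TCP pose, the force, the opening and the grip force at its end, in the units of the state.
- manip.sense(): the state, without advancing time (a new reading comes with each control period).
- vision.snapshot(name): name is "scene" or "top" or "wrist"; returns the picture (400x640x3 uint8, red, green, blue); there is no depth.
- vision.camera_model(name): a dict with "camera_matrix" (3x3 intrinsics, pixels), "rvec" (rotation vector, rad) and "tvec" (3), from world to camera coordinates, as OpenCV has them. Camera axes: x right, y down, z forward; pixel columns grow to the right and rows downward; lengths in m; the calibration is good to about 2 mm. A picture is of the moment at which its call begins: read the wrist's pose just before it. camera_model takes no time and is no camera call; for the wrist camera it gives the pose at the moment of the call.
- manip.sign_off(): hands the job in; it is judged then, once.
The state is a dict: "t": time; "q": joint angles; "qd": joint speeds; "tau": joint torques, N m; "tcp_pos": TCP position; "tool_rot": TCP orientation; "force": force on the tool from outside, world axes, zero at the start; "ft_torque": the same for the moment, N m; "finger_gap": opening from 0.0 (shut) to 1.0 (fully open); "gripper_force": force on a finger pad.
Only numpy, scipy, OpenCV 4.12 (cv2) and the standard library are available. Lean on these libraries where they do the work, as an engineer would, in place of code of your own. Each camera call takes 0.05 s, during which the arm holds its last target. There are 200 camera calls.

## Working session

There is one attempt and no reset: what is moved stays moved. The work goes in short steps, Python scripts to look and compute and a tool call to move; the robot and the scene stay as the last step left them, time stands still between calls to the robot, and variables do not carry over. Pictures are saved under pics/ and viewed, at most 10 in all, crops included, and the job is handed in when it is done.

Besides the shell and the picture viewer there is one more tool, called after "Request:" as a command line: name --argument value ..., lists and objects as JSON in quotes. drive_tool: Moves the arm, as the interface text tells. Its arguments: {"type":"object","properties":{"deltas":{"type":"array"},"jaw":{"type":"number"},"force":{"type":"number"}},"required":["deltas"]}

```bash
mkdir -p pics; python3 - <<'E'
from station import manip, vision
import cv2
for n in ("scene","top"):
    im=vision.snapshot(n); cv2.imwrite(f"pics/{n}1.png",im[:,:,::-1])
    m=vision.camera_model(n); print(n,m)
print(manip.sense())
E
```

```text
scene {'camera_matrix': array([[363.94157625,   0.        , 313.47781582],
       [  0.        , 363.94157625, 202.29711363],
       [  0.        ,   0.        ,   1.        ]]), 'rvec': array([ 2.10833254,  0.78218243, -0.4101517 ]), 'tvec': array([-0.48361325, -0.18284867,  1.40327167])}
top {'camera_matrix': array([[391.53005816,   0.        , 312.61777943],
       [  0.        , 391.53005816, 196.57325745],
       [  0.        ,   0.        ,   1.        ]]), 'rvec': array([ 2.14708327, -2.15692987,  0.12863304]), 'tvec': array([0.01104731, 0.67703279, 1.0378689 ])}
{'t': 0.1, 'q': array([ 1.05251682e+00,  5.28350221e-01,  1.43378455e+00,  3.12453099e-05,
        1.18138405e+00, -1.78473986e-01]), 'qd': array([-0.00159778, -0.00357283, -0.0015487 ,  0.00067572,  0.00117401,
       -0.00047108]), 'tau': array([ 3.36239495e-06, -4.43304241e+01, -1.78585964e+01, -2.94690335e-04,
        3.87227250e-03, -7.47059886e-06]), 'tcp_pos': array([0.20794081, 0.58871446, 0.23044228]), 'tool_rot': array([ 1.69092291e-01,  9.85599751e-01, -9.00294245e-04, -3.42348550e-04]), 'force': array([ 0.68428826, -0.46320938, -0.74255622]), 'ft_torque': array([0.03303536, 0.05825549, 0.01496473]), 'gripper_force': 0.0, 'finger_gap': 0.9973136904453972}
```

View pics/scene1.png

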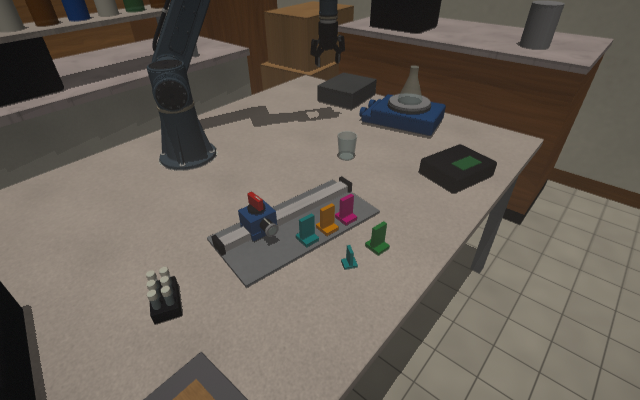

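View pics/top1.png

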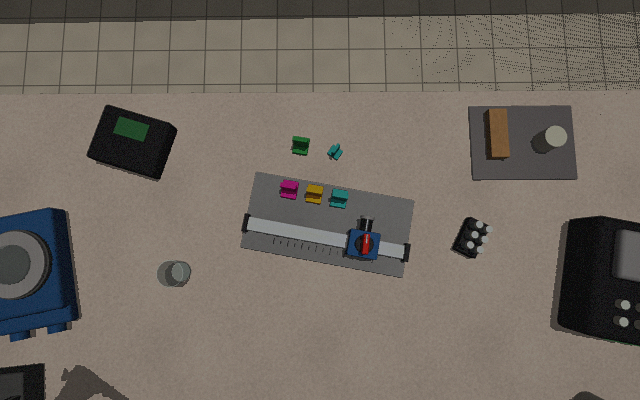

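The rail runs from about (407,252) to (246,224) in the top view, with the carriage near (364,243). From the carriage the filters are teal (340,198), amber (314,193), magenta (289,188). I'll enlarge both views.

```bash
python3 - <<'E'
import cv2
a=cv2.imread("pics/top1.png")[160:290,230:425]; cv2.imwrite("pics/topc.png",cv2.resize(a,None,fx=4,fy=4,interpolation=cv2.INTER_CUBIC))
a=cv2.imread("pics/scene1.png")[170:295,200:390]; cv2.imwrite("pics/scenec.png",cv2.resize(a,None,fx=4,fy=4,interpolation=cv2.INTER_CUBIC))
E
```

```text
(no output)
```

View pics/topc.png

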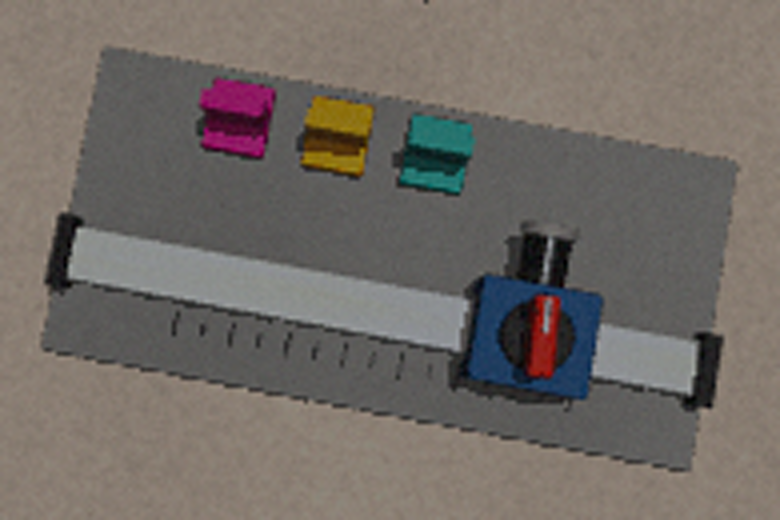

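View pics/scenec.png

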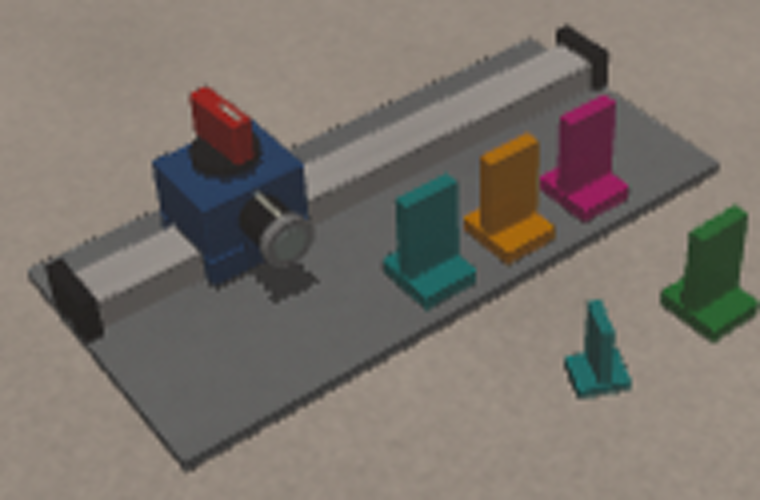

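```bash
cat > h.py <<'E'
import numpy as np, cv2
from scipy.optimize import least_squares
from station import manip, vision
def proj(n,P,m=None):
    m=m or vision.camera_model(n)
    return cv2.projectPoints(np.float64(P).reshape(-1,1,3),m["rvec"],m["tvec"],m["camera_matrix"],None)[0].reshape(-1,2)
def tri(obs):  # [(model,pixel),...]
    r=lambda X: np.concatenate([(proj(None,X,m)-p).ravel() for m,p in obs])
    s=least_squares(r,[.5,0,.1]); return s.x,r(s.x)
def w(b,P):
    P=np.atleast_2d(P); c,s=np.cos(b[2]),np.sin(b[2])
    return np.c_[b[0]+c*P[:,0]-s*P[:,1], b[1]+s*P[:,0]+c*P[:,1], P[:,2]]
E
python3 - <<'E'
from h import *
T=lambda *p: np.array(p)/4.+[230,160]
S=lambda *p: np.array(p)/4.+[200,170]
mt,ms=vision.camera_model("top"),vision.camera_model("scene")
for m in(mt,ms): print("cam",-cv2.Rodrigues(m["rvec"])[0].T@m["tvec"])
C=[[.15,.23,.012],[.15,-.23,.012],[-.07,-.23,.012],[-.07,.23,.012]]
to=np.array([T(103,47),T(737,158),T(690,469),T(42,350)]); so=np.array([S(718,163),S(188,464),S(35,270)])
f=lambda b:np.concatenate([(proj(0,w(b,C),mt)-to).ravel(),(proj(0,w(b,C[:3]),ms)-so).ravel()])
s=least_squares(f,[.55,0,0]);b=s.x;print("base",b,f(b).round(1))
def loc(X): c,s_=np.cos(b[2]),np.sin(b[2]);d=X[:2]-b[:2];return np.array([c*d[0]+s_*d[1],-s_*d[0]+c*d[1],X[2]])
X,r=tri([(mt,T(543,327)),(ms,S(221,110))]);print("knob top",X,loc(X),r)
np.save("b.npy",b)
a=cv2.resize(cv2.imread("pics/top1.png")[160:290,230:425],None,fx=4,fy=4,interpolation=cv2.INTER_CUBIC)
d=cv2.resize(cv2.imread("pics/scene1.png")[170:295,200:390],None,fx=4,fy=4,interpolation=cv2.INTER_CUBIC)
# magenta: colour mask, fit slab silhouette by mask centroid in both views
for n,m in(("top",mt),("scene",ms)):
    im=cv2.imread(f"pics/{n}1.png"); h=cv2.cvtColor(im,cv2.COLOR_BGR2HSV)
    k=((h[...,0]>150)&(h[...,0]<172)&(h[...,1]>120)).astype(np.uint8)
    nn,_,st,ce=cv2.connectedComponentsWithStats(k); print(n,[(st[i],ce[i]) for i in range(1,nn) if st[i][4]>20])
    i=max(range(1,nn),key=lambda i:st[i][4])
    def sil(p,x=.115,up=8):
        B=lambda hx,hy,z0,z1:[[x+sx*hx,p+sy*hy,z] for sx in(-1,1) for sy in(-1,1) for z in(z0,z1)]
        M=np.zeros((400*up,640*up),np.uint8)
        for bx in(B(.025,.022,.012,.026),B(.006,.021,.026,.09)):
            cv2.fillConvexPoly(M,cv2.convexHull((proj(0,w(b,bx),m)*up+up/2).astype(np.int32)),1)
        return cv2.resize(M.astype(np.float32),(640,400),interpolation=cv2.INTER_AREA)
    best=min(((np.abs(sil(p,x)-k).sum(),p,x) for p in np.arange(.04,.13,.002) for x in np.arange(.105,.126,.004)))
    print(best)
E
```

```text
cam [ 5.39900007e-01 -1.84339746e-04  1.11542604e+00]
cam [ 1.18192163 -0.60083007  0.691774  ]
base [ 0.56768189 -0.02662077 -0.18055127] [-0.6 -1.   0.  -0.9  0.3 -0.9 -0.6 -0.6  0.2 -1.6 -0.6 -1.1 -2.5 -0.7]
knob top [ 0.55140693 -0.12555799  0.12681247] [ 0.00175594 -0.1002515   0.12681247] [ 0.07718534  0.06403071  0.1057099  -0.00293621]
top [(array([280, 180,  19,  20, 292], dtype=int32), array([288.80136986, 188.80821918]))]
(np.float32(147.5), np.float64(0.12400000000000008), np.float64(0.113))
scene [(array([335, 194,  22,  31, 410], dtype=int32), array([346.1195122 , 209.85609756]))]
(np.float32(45.1875), np.float64(0.12400000000000008), np.float64(0.113))
```

```bash
cat >> h.py <<'E'
def plan(p0,yaw0,p1,turn,n):
    """rows per call (5 rows each) from p0 (yaw of tool x) to p1, turning by turn about tool z"""
    p0,p1=np.array(p0),np.array(p1)
    for i in range(0,n,5):
        at=lambda k:(p0+(p1-p0)*k/n, yaw0-turn*k/n)
        ps,ys=at(i); rows=[]
        for k in range(i+1,min(i+5,n)+1):
            p,y=at(k); d=p-ps; c,s=np.cos(ys),np.sin(ys)
            rows.append([round(v,1) for v in 1e3*np.array([c*d[0]+s*d[1], s*d[0]-c*d[1], -d[2]])]+[round(ys-y,3)])
        print([[list(map(float,r)) for r in rows]])
def yaw(s=None):
    q=(s or manip.sense())["tool_rot"]; return 2*np.arctan2(q[1],q[0])
E
python3 - <<'E'
from h import *
s=manip.sense(); plan(s["tcp_pos"],yaw(s),[.551,-.126,.23],2.88,25)
E
```

```text
[[[-22.5, -22.4, 0.0, 0.115], [-44.9, -44.8, 0.0, 0.23], [-67.4, -67.1, 0.1, 0.346], [-89.9, -89.5, 0.1, 0.461], [-112.3, -111.9, 0.1, 0.576]]]
[[[-31.0, -6.5, 0.0, 0.115], [-62.1, -13.1, 0.0, 0.23], [-93.1, -19.6, 0.1, 0.346], [-124.1, -26.1, 0.1, 0.461], [-155.2, -32.7, 0.1, 0.576]]]
[[[-29.6, 11.4, 0.0, 0.115], [-59.2, 22.8, 0.0, 0.23], [-88.7, 34.3, 0.1, 0.346], [-118.3, 45.7, 0.1, 0.461], [-147.9, 57.1, 0.1, 0.576]]]
[[[-18.6, 25.7, 0.0, 0.115], [-37.2, 51.4, 0.0, 0.23], [-55.8, 77.1, 0.1, 0.346], [-74.3, 102.8, 0.1, 0.461], [-92.9, 128.5, 0.1, 0.576]]]
[[[-1.6, 31.7, 0.0, 0.115], [-3.2, 63.3, 0.0, 0.23], [-4.8, 95.0, 0.1, 0.346], [-6.4, 126.7, 0.1, 0.461], [-8.0, 158.4, 0.1, 0.576]]]
```

Request:
drive_tool --deltas '[[[-22,-22,0,0.115],[-45,-45,0,0.23],[-67,-67,0,0.345],[-90,-90,0,0.46],[-112,-112,0,0.576]]]' --jaw 60

```text
t: 0.52
tcp_pos: [0.2766, 0.4447, 0.2309]
tool_rot: [0.444, 0.896, -0.001, -0.0]
force: [0.8, 0.6, 0.2]
finger_gap: 0.7
gripper_force: 0.0
```

Request:
drive_tool --deltas '[[[-31,-6,0,0.115],[-62,-13,0,0.23],[-93,-20,0,0.345],[-124,-26,0,0.46],[-155,-33,0,0.576]]]'

```text
t: 0.93
tcp_pos: [0.345, 0.3019, 0.2311]
tool_rot: [0.681, 0.733, -0.0, -0.0]
force: [-0.0, -0.2, 0.7]
finger_gap: 0.707
gripper_force: 0.0
```

Request:
drive_tool --deltas '[[[-30,11,0,0.115],[-59,23,0,0.23],[-89,34,0,0.345],[-118,46,0,0.46],[-148,57,0,0.576]]]'

```text
t: 1.35
tcp_pos: [0.4136, 0.1588, 0.2312]
tool_rot: [0.861, 0.509, -0.0, -0.0]
force: [0.7, -0.9, -0.4]
finger_gap: 0.699
gripper_force: 0.0
```

Request:
drive_tool --deltas '[[[-19,26,0,0.115],[-37,51,0,0.23],[-56,77,0,0.345],[-74,103,0,0.46],[-93,128,0,0.576]]]'

```text
t: 1.77
tcp_pos: [0.4818, 0.0159, 0.2311]
tool_rot: [0.97, 0.243, -0.0, -0.0]
force: [0.7, 1.0, 0.6]
finger_gap: 0.706
gripper_force: 0.0
```

Request:
drive_tool --deltas '[[[-2,32,0,0.115],[-3,63,0,0.23],[-5,95,0,0.345],[-6,127,0,0.46],[-8,158,0,0.576]]]'

```text
t: 2.18
tcp_pos: [0.5502, -0.1267, 0.2309]
tool_rot: [0.999, -0.042, -0.0, -0.0]
force: [-0.0, -0.1, -0.2]
finger_gap: 0.702
gripper_force: 0.0
```

```bash
python3 - <<'E'
from h import *
s=manip.sense(); m=vision.camera_model("wrist"); im=vision.snapshot("wrist")
print(s["t"],s["tcp_pos"],yaw(s),s["q"],s["finger_gap"])
cv2.imwrite("pics/w1.png",im[:,:,::-1]); np.save("w1.npy",m,allow_pickle=True)
print(-cv2.Rodrigues(m["rvec"])[0].T@m["tvec"])
E
```

```text
2.1833 [ 0.5502022  -0.12669309  0.2309209 ] -0.08435626878780807 [-4.24284932e-01  4.46871143e-01  1.58627732e+00  1.56872341e-04
  1.10914379e+00  1.23079774e+00] 0.702476214827687
[ 0.61633668 -0.13115649  0.37509893]
```

View pics/w1.png

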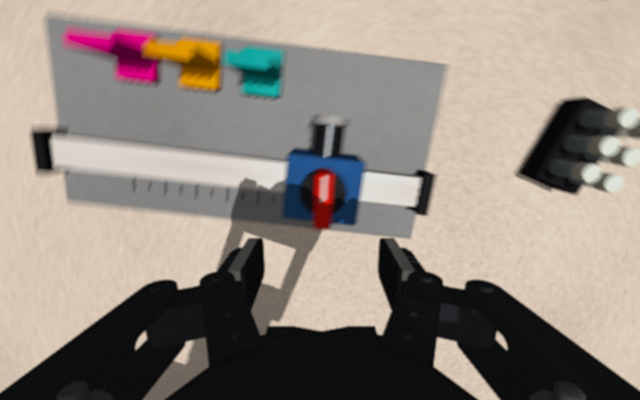

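Wrist view: bar top centred about (324,188), with its white line toward the lens ring at (329,121). Magenta foot is around (138,60), and the slab leans outwards to (68,38).

```bash
python3 - <<'E'
from h import *
b=np.load("b.npy"); mw=np.load("w1.npy",allow_pickle=True).item()
mt,ms=vision.camera_model("top"),vision.camera_model("scene")
T=lambda *p: np.array(p)/4.+[230,160]
S=lambda *p: np.array(p)/4.+[200,170]
X,r=tri([(mt,T(543,327)),(ms,S(221,110)),(mw,np.array([324,188]))]);print(X,r)
# base refined with wrist corners too
C=[[.15,.23,.012],[.15,-.23,.012],[-.07,-.23,.012],[-.07,.23,.012]]
to=np.array([T(103,47),T(737,158),T(690,469),T(42,350)]); so=np.array([S(718,163),S(188,464),S(35,270)])
wo=np.array([[48,16],[446,65],[411,237],[68,200]])
f=lambda b:np.concatenate([(proj(0,w(b,C),mt)-to).ravel(),(proj(0,w(b,C[:3]),ms)-so).ravel(),(proj(0,w(b,C),mw)-wo).ravel()])
s=least_squares(f,b,loss="soft_l1");b=s.x;print("base",b,f(b).round(1));np.save("b.npy",b)
d=X[:2]-b[:2];c,s_=np.cos(b[2]),np.sin(b[2]);print("knob in base",c*d[0]+s_*d[1],-s_*d[0]+c*d[1])
for n,m,fn in(("top",mt,"top1"),("scene",ms,"scene1"),("wrist",mw,"w1")):
    im=cv2.imread(f"pics/{fn}.png"); h=cv2.cvtColor(im,cv2.COLOR_BGR2HSV)
    k=((h[...,0]>150)&(h[...,0]<172)&(h[...,1]>120)).astype(np.uint8)
    nn,L,st,_=cv2.connectedComponentsWithStats(k); k=(L==1+st[1:,4].argmax()).astype(np.float32)
    def sil(x,p,up=8):
        B=lambda hx,hy,z0,z1:[[x+sx*hx,p+sy*hy,z] for sx in(-1,1) for sy in(-1,1) for z in(z0,z1)]
        M=np.zeros((400*up,640*up),np.uint8)
        for bx in(B(.025,.022,.012,.026),B(.006,.021,.026,.09)):
            cv2.fillConvexPoly(M,cv2.convexHull((proj(0,w(b,bx),m)*up+up/2).astype(np.int32)),1)
        return cv2.resize(M.astype(np.float32),(640,400),interpolation=cv2.INTER_AREA)
    print(n,k.sum(),min((float(np.abs(sil(x,p)-k).sum()),round(p,3),round(x,3)) for p in np.arange(.05,.2,.003) for x in np.arange(.10,.131,.005)))
E
```

```text
[ 0.55992638 -0.12891021  0.12761342] [ 1.3839804  -3.3667484   1.28191619  1.57036854 -0.26938193  1.75549377]
base [ 0.56814751 -0.02835351 -0.1907189 ] [ 0.7 -1.8  1.  -0.2  0.6 -0.3 -0.  -1.7  0.2 -0.7 -2.1 -0.8 -3.1 -0.9
 -4.6 -0.   0.4 -1.5 -0.1  1.3 -0.2  3.8]
knob in base 0.01098994751587962 -0.10029186931375428
top 292.0 (44.015625, np.float64(0.125), np.float64(0.11))
scene 410.0 (46.046875, np.float64(0.125), np.float64(0.115))
wrist 2547.0 (952.59375, np.float64(0.125), np.float64(0.12))
```

```bash
python3 - <<'E'
from h import *
b=np.load("b.npy"); mw=np.load("w1.npy",allow_pickle=True).item()
mt,ms=vision.camera_model("top"),vision.camera_model("scene")
T=lambda *p: np.array(p)/4.+[230,160]
S=lambda *p: np.array(p)/4.+[200,170]
X,r=tri([(mt,T(542,335)),(ms,S(221,110)),(mw,np.array([323.5,199]))]);print(X,r)
d=X[:2]-b[:2];c,s_=np.cos(b[2]),np.sin(b[2]);print("knob in base",c*d[0]+s_*d[1],-s_*d[0]+c*d[1])
# predicted model outlines on the wrist view
a=cv2.resize(cv2.imread("pics/w1.png"),None,fx=1,fy=1)
def seg(P,col):
    cv2.polylines(a,[proj(0,P,mw).round().astype(np.int32)],True,col,1)
seg(w(b,[[.15,.23,.012],[.15,-.23,.012],[-.07,-.23,.012],[-.07,.23,.012]]),(0,255,0))
g=lambda q,z,hx,hy,x,y:w(b,[[x+np.cos(q)*i*hx-np.sin(q)*j*hy,y+np.sin(q)*i*hx+np.cos(q)*j*hy,z] for i,j in((1,1),(1,-1),(-1,-1),(-1,1))])
seg(g(.1,.132,.026,.008,0,-.1),(0,255,255)); seg(g(0,.085,.035,.04,0,-.1),(255,255,0))
seg(g(0,.026,.025,.022,.115,.125),(255,255,255)); seg(g(0,.09,.006,.021,.115,.125),(255,255,255))
cv2.imwrite("pics/w1o.png",cv2.resize(a[0:260,20:460],None,fx=1.8,fy=1.8))
E
```

```text
[ 0.55026731 -0.12739892  0.12478907] [ 0.96874113 -1.47225595 -0.62302396  0.76847069 -0.59147181  0.55476697]
knob in base 0.0012195306882668636 -0.10063899890461472
```

View pics/w1o.png

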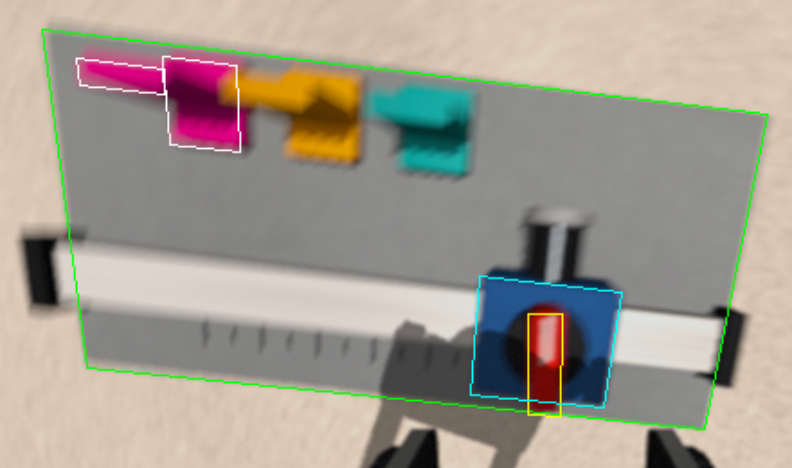

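Request:
drive_tool --deltas '[[[0,0,30,0],[0,0,60,0],[0,0,90,0],[0,0,110,0],[0,0,124,0]]]' --jaw 50

```text
t: 2.65
tcp_pos: [0.5481, -0.1244, 0.1045]
tool_rot: [0.999, -0.039, -0.002, -0.001]
force: [0.2, 0.6, 0.1]
finger_gap: 0.585
gripper_force: 0.0
```

Request:
drive_tool --deltas '[[[0,0,0,0],[0,0,0,0],[0,0,0,0],[0,0,0,0],[0,0,0,0]]]' --jaw 5 --force 50

```text
t: 3.07
tcp_pos: [0.5502, -0.1257, 0.108]
tool_rot: [0.999, -0.039, 0.001, 0.001]
force: [-0.0, -3.1, -4.8]
finger_gap: 0.18
gripper_force: 51.8
```

Request:
drive_tool --deltas '[[[0,0,0,-0.1],[0,0,0,-0.2],[0,0,0,-0.3],[0,0,0,-0.4],[0,0,0,-0.5]]]'

```text
t: 3.48
tcp_pos: [0.55, -0.1249, 0.1079]
tool_rot: [0.977, 0.211, 0.0, -0.0]
force: [-0.2, 0.1, -4.0]
finger_gap: 0.175
gripper_force: 52.1
```

Request:
drive_tool --deltas '[[[0,0,0,-0.1],[0,0,0,-0.2],[0,0,0,-0.3],[0,0,0,-0.4],[0,0,0,-0.5]]]'

```text
t: 3.9
tcp_pos: [0.5494, -0.1242, 0.1079]
tool_rot: [0.895, 0.446, 0.0, -0.001]
force: [0.4, 0.4, -2.6]
finger_gap: 0.175
gripper_force: 52.2
```

Request:
drive_tool --deltas '[[[0,0,0,-0.08],[0,0,0,-0.15],[0,0,0,-0.15],[0,0,0,-0.15]]]'

```text
t: 4.23
tcp_pos: [0.5491, -0.1243, 0.1079]
tool_rot: [0.86, 0.51, -0.0, -0.001]
force: [-2.2, 2.2, -0.3]
finger_gap: 0.176
gripper_force: 52.4
```

```bash
python3 - <<'E'
from h import *
s=manip.sense(); b=np.load("b.npy"); print(s["tcp_pos"],yaw(s)-b[2],s["force"],s["ft_torque"],s["finger_gap"])
d=s["tcp_pos"][:2]-b[:2];c,s_=np.cos(b[2]),np.sin(b[2]);print(c*d[0]+s_*d[1],-s_*d[0]+c*d[1])
u=np.array([-s_,c]); L=.2
plan(s["tcp_pos"],yaw(s),s["tcp_pos"]+np.r_[u*L,0],0,20)
E
```

```text
[ 0.5490972  -0.12429627  0.10785312] 1.2614623668042086 [-2.18219277  2.24416771 -0.25687806] [0.38545578 0.42233824 0.14705535] 0.17601127001903794
-0.0005175195615722515 -0.09781442118813542
[[[9.5, -3.0, -0.0, 0.0], [19.1, -6.1, -0.0, 0.0], [28.6, -9.1, -0.0, 0.0], [38.1, -12.2, -0.0, 0.0], [47.6, -15.2, -0.0, 0.0]]]
[[[9.5, -3.0, -0.0, 0.0], [19.1, -6.1, -0.0, 0.0], [28.6, -9.1, -0.0, 0.0], [38.1, -12.2, -0.0, 0.0], [47.6, -15.2, -0.0, 0.0]]]
[[[9.5, -3.0, -0.0, 0.0], [19.1, -6.1, -0.0, 0.0], [28.6, -9.1, -0.0, 0.0], [38.1, -12.2, -0.0, 0.0], [47.6, -15.2, -0.0, 0.0]]]
[[[9.5, -3.0, -0.0, 0.0], [19.1, -6.1, -0.0, 0.0], [28.6, -9.1, -0.0, 0.0], [38.1, -12.2, -0.0, 0.0], [47.6, -15.2, -0.0, 0.0]]]
```

Request:
drive_tool --deltas '[[[5,-1.5,0,0],[14,-4.5,0,0],[24,-7.5,0,0],[33,-10.5,0,0],[43,-13.5,0,0]]]'

```text
t: 4.65
tcp_pos: [0.5575, -0.0806, 0.1078]
tool_rot: [0.86, 0.51, -0.001, -0.0]
force: [-5.4, -2.2, 4.8]
finger_gap: 0.175
gripper_force: 52.9
```

Request:
drive_tool --deltas '[[[10,-3,0,0],[19,-6,0,0],[29,-9,0,0],[38,-12,0,0],[48,-15,0,0]]]'

```text
t: 5.07
tcp_pos: [0.5669, -0.0308, 0.1078]
tool_rot: [0.86, 0.511, -0.001, -0.001]
force: [-6.9, -0.6, 5.2]
finger_gap: 0.173
gripper_force: 53.0
```

```bash
python3 - <<'E'
from h import *
s=manip.sense(); b=np.load("b.npy"); print(s["tcp_pos"],yaw(s)-b[2],s["force"],s["ft_torque"],s["finger_gap"])
d=s["tcp_pos"][:2]-b[:2];c,s_=np.cos(b[2]),np.sin(b[2]);print(c*d[0]+s_*d[1],-s_*d[0]+c*d[1])
E
```

```text
[ 0.5669438  -0.03084041  0.10779943] 1.2622994189758048 [-6.91808973 -0.60215178  5.21105681] [-0.16010344  1.06910423  0.03863394] 0.17255050123944865
-0.0007104489414654985 -0.002669996136345428
```

Request:
drive_tool --deltas '[[[10,-3,0,0],[19,-6,0,0],[29,-9,0,0],[38,-12,0,0],[48,-15,0,0]]]'

```text
t: 5.48
tcp_pos: [0.5763, 0.0186, 0.1078]
tool_rot: [0.86, 0.51, -0.002, -0.001]
force: [-6.6, -0.7, 5.8]
finger_gap: 0.174
gripper_force: 53.1
```

Request:
drive_tool --deltas '[[[10,-3,0,0],[19,-6,0,0],[29,-9,0,0],[38,-12,0,0],[48,-15,0,0]]]'

```text
t: 5.9
tcp_pos: [0.5858, 0.068, 0.1078]
tool_rot: [0.86, 0.511, -0.002, -0.001]
force: [-7.3, -0.7, 6.1]
finger_gap: 0.18
gripper_force: 53.1
```

Request:
drive_tool --deltas '[[[8,-2.5,0,0],[15,-5,0,0],[20,-6.5,0,0],[20,-6.5,0,0],[20,-6.5,0,0]]]'

```text
t: 6.32
tcp_pos: [0.5899, 0.0899, 0.1078]
tool_rot: [0.86, 0.51, -0.001, -0.002]
force: [-6.3, 2.6, 5.5]
finger_gap: 0.176
gripper_force: 53.0
```

```bash
python3 - <<'E'
from h import *
s=manip.sense(); b=np.load("b.npy"); print(s["tcp_pos"],yaw(s)-b[2],s["force"],s["ft_torque"],s["finger_gap"])
d=s["tcp_pos"][:2]-b[:2];c,s_=np.cos(b[2]),np.sin(b[2]);print(c*d[0]+s_*d[1],-s_*d[0]+c*d[1])
m=vision.camera_model("wrist"); im=vision.snapshot("wrist"); np.save("w2.npy",m,allow_pickle=True)
cv2.imwrite("pics/w2.png",im[:,:,::-1])
for n in("top","scene"): cv2.imwrite(f"pics/{n}2.png",vision.snapshot(n)[:,:,::-1])
t=cv2.imread("pics/top2.png")[165:265,240:330]; q=cv2.imread("pics/scene2.png")[160:260,290:390]
cv2.imwrite("pics/c2.png",np.hstack([cv2.resize(x,(400,400),interpolation=cv2.INTER_CUBIC) for x in(t,q)]))
E
```

```text
[0.58993557 0.08994327 0.10782354] 1.2621177680794662 [-6.30127923  2.61792022  5.53267886] [0.40419796 1.07595863 0.10032634] 0.1763440980965721
-0.0010318985278686514 0.12028209795132529
```

View pics/w2.png

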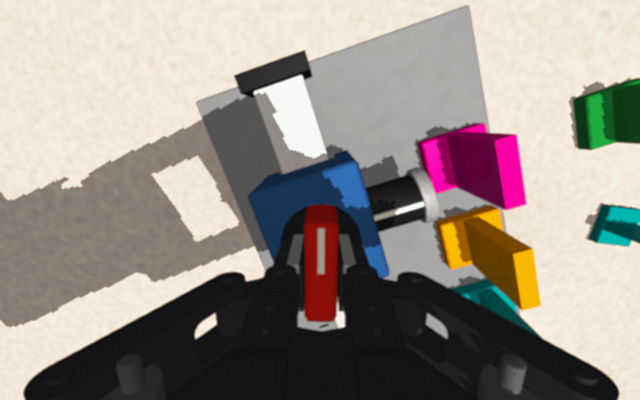

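View pics/c2.png

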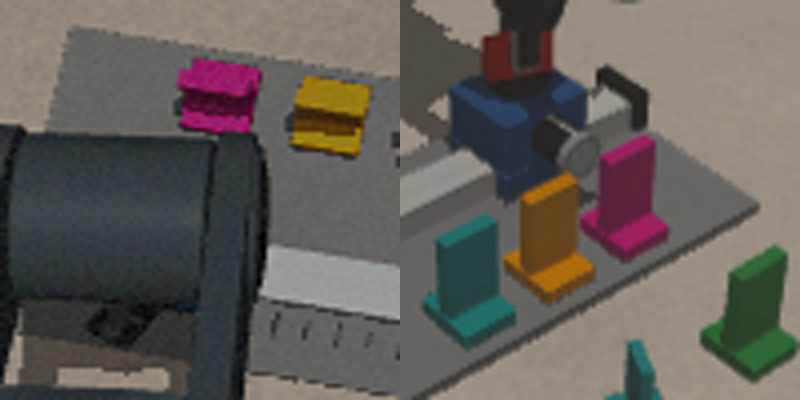

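Wrist view: ring front about (415,170)–(437,218), magenta foot (419,140)–(490,125), slab top (515,136)–(524,206). The ring sits slightly short of the filter. I'll overlay the fitted model.

```bash
python3 - <<'E'
from h import *
b0=np.load("b.npy"); m=np.load("w2.npy",allow_pickle=True).item()
im=cv2.imread("pics/w2.png"); h=cv2.cvtColor(im,cv2.COLOR_BGR2HSV)
def mask(lo,hi):
    k=((h[...,0]>=lo)&(h[...,0]<=hi)&(h[...,1]>130)).astype(np.uint8)
    nn,L,st,_=cv2.connectedComponentsWithStats(k); return (L==1+st[1:,4].argmax()).astype(np.float32)
def boxes(x,p,t=0):
    B=lambda hx,hy,z0,z1:[[x+sx*hx*np.cos(t)-sy*hy*np.sin(t),p+sx*hx*np.sin(t)+sy*hy*np.cos(t),z] for sx in(-1,1) for sy in(-1,1) for z in(z0,z1)]
    return B(.025,.022,.012,.026),B(.006,.021,.026,.09)
def sil(bx,up=4):
    M=np.zeros((400*up,640*up),np.uint8)
    for q in bx: cv2.fillConvexPoly(M,cv2.convexHull((proj(0,w(b0,q),m)*up+up/2).astype(np.int32)),1)
    return cv2.resize(M.astype(np.float32),(640,400),interpolation=cv2.INTER_AREA)
from scipy.optimize import minimize
res={}
for n,lo,hi,y0 in(("mag",150,172,.125),("amb",12,28,.055)):
    k=mask(lo,hi); f=lambda v:float(np.abs(sil(boxes(.115+v[0]/1e3,y0+v[1]/1e3,v[2]/50))-k).sum())
    r=min((minimize(f,[a,c,0],method="Nelder-Mead",options=dict(initial_simplex=[[a,c,0],[a+4,c,0],[a,c+4,0],[a,c,4]])) for a in(0,-4) for c in(0,4)),key=lambda r:r.fun)
    res[n]=(.115+r.x[0]/1e3,y0+r.x[1]/1e3,r.x[2]/50); print(n,k.sum(),r.fun,res[n])
x0,y0,x1,y1=230,60,550,280; f=2.5
a=cv2.resize(im[y0:y1,x0:x1],None,fx=f,fy=f,interpolation=cv2.INTER_CUBIC)
P=lambda Q:((proj(0,w(b0,Q),m)-[x0,y0]+.5)*f).round().astype(np.int32)
yc=.1203; th=np.linspace(0,2*np.pi,60)
cv2.polylines(a,[P([[.075,yc+.019*np.cos(t),.062+.019*np.sin(t)] for t in th])],True,(0,255,0),1)
cv2.polylines(a,[P([[.035*i,yc+.04*j,.085] for i,j in((1,1),(1,-1),(-1,-1),(-1,1))])],True,(0,255,255),1)
cv2.polylines(a,[P([[.035,yc,.081],[.075,yc,.081]])],False,(0,0,255),1)
for q in boxes(*res["mag"]): cv2.polylines(a,[cv2.convexHull(P(q))],True,(255,255,255),1)
cv2.imwrite("pics/w2o.png",a)
E
```

```text
mag 6302.0 370.3125 (np.float64(0.1142643300327263), np.float64(0.12557743138832922), np.float64(0.009377265490473486))
amb 5815.0 259.875 (np.float64(0.1145162630852895), np.float64(0.05357921332031956), np.float64(0.03421224970040105))
```

View pics/w2o.png

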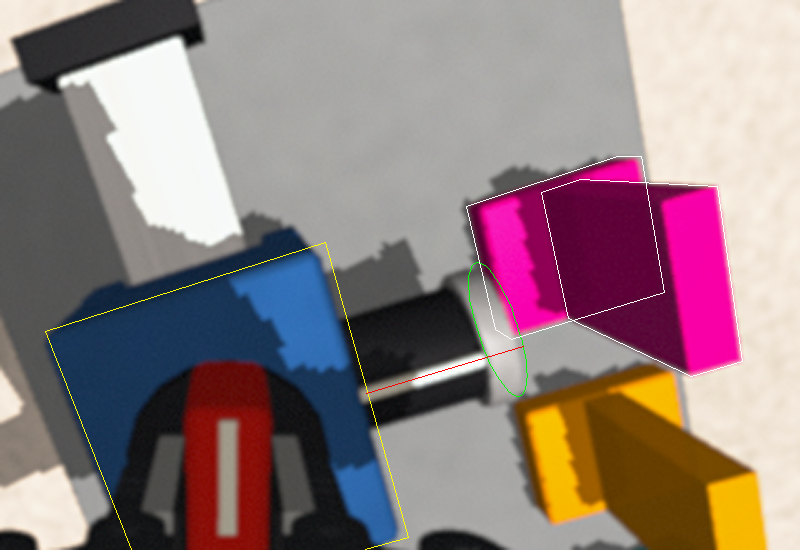

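Request:
drive_tool --deltas '[[[3,-1,0,0],[5.5,-1.8,0,0],[5.5,-1.8,0,0],[5.5,-1.8,0,0],[5.5,-1.8,0,0]]]'

```text
t: 6.88
tcp_pos: [0.5909, 0.095, 0.1078]
tool_rot: [0.86, 0.51, -0.001, -0.002]
force: [-6.2, 1.1, 5.3]
finger_gap: 0.172
gripper_force: 53.0
```

Request:
drive_tool --deltas '[[[0,0,0,0.1],[0,0,0,0.2],[0,0,0,0.3],[0,0,0,0.4],[0,0,0,0.5]]]'

```text
t: 7.3
tcp_pos: [0.5916, 0.0944, 0.1078]
tool_rot: [0.96, 0.28, -0.001, -0.001]
force: [-5.7, -1.3, 4.4]
finger_gap: 0.179
gripper_force: 52.8
```

Request:
drive_tool --deltas '[[[0,0,0,0.1],[0,0,0,0.2],[0,0,0,0.3],[0,0,0,0.4],[0,0,0,0.5]]]'

```text
t: 7.72
tcp_pos: [0.592, 0.0936, 0.1079]
tool_rot: [0.999, 0.034, -0.001, 0.0]
force: [-4.0, -2.6, 3.7]
finger_gap: 0.178
gripper_force: 52.8
```

Request:
drive_tool --deltas '[[[0,0,0,0.1],[0,0,0,0.2],[0,0,0,0.27],[0,0,0,0.27],[0,0,0,0.27]]]'

```text
t: 8.13
tcp_pos: [0.592, 0.0931, 0.1079]
tool_rot: [0.995, -0.099, -0.001, 0.001]
force: [-5.4, -4.0, 4.4]
finger_gap: 0.176
gripper_force: 53.0
```

```bash
python3 - <<'E'
from h import *
s=manip.sense(); b=np.load("b.npy"); print(s["tcp_pos"],yaw(s)-b[2],s["force"],s["ft_torque"],s["finger_gap"])
d=s["tcp_pos"][:2]-b[:2];c,s_=np.cos(b[2]),np.sin(b[2]);print(c*d[0]+s_*d[1],-s_*d[0]+c*d[1])
E
```

```text
[0.59196307 0.09307756 0.10789206] -0.008367956460698545 [-5.41402008 -3.99172778  4.36750212] [-0.5350892   0.84086083 -0.10161097] 0.1759433591177648
0.0003646853322480277 0.12374390081682773
```

Request:
drive_tool --deltas '[[[0,0,0,0],[0,0,0,0],[0,0,0,0],[0,0,0,0],[0,0,0,0]]]' --jaw 45

```text
t: 8.55
tcp_pos: [0.5935, 0.0937, 0.1075]
tool_rot: [0.995, -0.099, 0.001, -0.0]
force: [-0.0, -0.2, 0.3]
finger_gap: 0.523
gripper_force: 0.0
```

Request:
drive_tool --deltas '[[[0,0,-15,0],[0,0,-45,0],[0,0,-80,0],[0,0,-110,0],[0,0,-130,0]]]'

```text
t: 8.97
tcp_pos: [0.5944, 0.0936, 0.2407]
tool_rot: [0.995, -0.099, 0.003, -0.0]
force: [0.7, -0.2, 0.8]
finger_gap: 0.53
gripper_force: 0.0
```

Request:
drive_tool --deltas '[[[-15,0,0,0],[-40,0,0,0],[-60,0,0,0],[-60,0,0,0],[-60,0,0,0]]]'

```text
t: 9.38
tcp_pos: [0.5337, 0.1056, 0.2377]
tool_rot: [0.995, -0.099, 0.0, -0.0]
force: [0.2, -0.5, 0.5]
finger_gap: 0.523
gripper_force: 0.0
```

```bash
python3 - <<'E'
from h import *
s=manip.sense(); print(s["t"],s["tcp_pos"],s["force"])
b0=np.load("b.npy"); m=vision.camera_model("wrist"); im=vision.snapshot("wrist")[:,:,::-1].copy()
x0,y0,x1,y1=160,0,480,220; f=2.5
a=cv2.resize(im[y0:y1,x0:x1],None,fx=f,fy=f,interpolation=cv2.INTER_CUBIC)
P=lambda Q:((proj(0,w(b0,Q),m)-[x0,y0]+.5)*f).round().astype(np.int32)
yc=.125; th=np.linspace(0,2*np.pi,60)
cv2.polylines(a,[P([[.075,yc+.019*np.cos(t),.062+.019*np.sin(t)] for t in th])],True,(0,255,0),1)
cv2.polylines(a,[P([[.035,yc,.081],[.075,yc,.081]])],False,(0,0,255),1)
cv2.polylines(a,[P([[.026*i,yc+.008*j,.132] for i,j in((1,1),(1,-1),(-1,-1),(-1,1))])],True,(0,255,255),1)
cv2.polylines(a,[P([[.115+.025*i,.1255+.022*j,.026] for i,j in((1,1),(1,-1),(-1,-1),(-1,1))])],True,(255,255,255),1)
cv2.polylines(a,[P([[.115+.006*i,.1255+.021*j,.09] for i,j in((1,1),(1,-1),(-1,-1),(-1,1))])],True,(255,255,255),1)
cv2.imwrite("pics/w3o.png",a)
E
```

```text
9.3833 [0.53369324 0.10555092 0.23765303] [ 0.15733669 -0.49660624  0.50593766]
```

View pics/w3o.png

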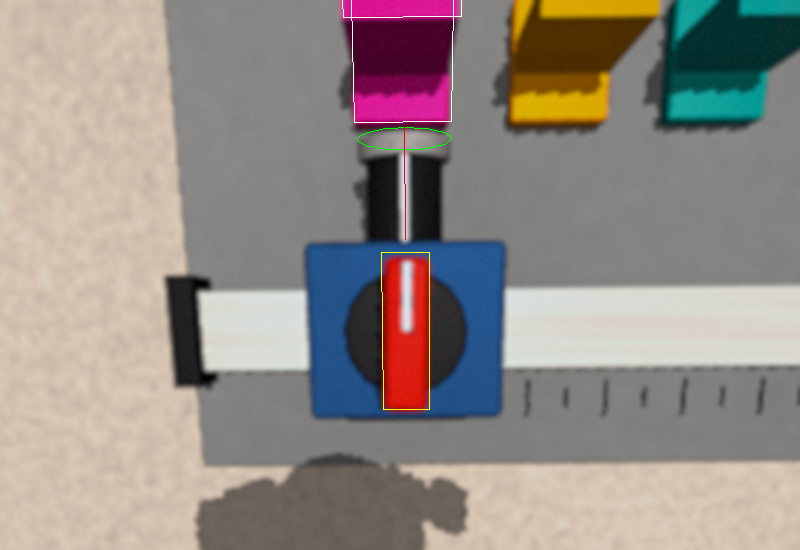

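The lens line at about (405,200) meets the middle of the magenta foot (355–450). The knob bar lies square across the rail, and the gripper is clear.

```bash
python3 -c "
from station import manip
print(manip.sign_off())"
```

```text
the job is handed in; nothing more can be done
None
```

The job is handed in: the carriage's lens lines up with the middle of the magenta filter within about 2 mm by my measurement, the clamp knob is turned back to about 0 rad (tight), and the gripper is clear; the hand-in gave no verdict.

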